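Set the test dial and hold the pressure cover down on the board jig

TASK

Turn the dial of the board test jig until its white pointer stands at the red mark on the ring round it. Then fetch the blue pressure cover by its black handle, slide it over the jig's locating pin until it drops on with its hollow end over the circuit board, and press it fully down against the springs. Finish while still holding the cover pressed down by its handle; leave the other things on the bench where they are.

Things in the scene. Friction and masses are not known exactly. Their poses are not given: they have to be found in the camera images.
- jig: Board test jig, fixed: aluminium base 196 (x) x 108 (y) x 16 mm. Origin under the base plate on the axis of the locating pin, z up, 3 mm above the bench (rubber feet). The nest lies round the pin and to its +y side; the grey dial box (84 x 100 mm, top at z = 40 mm) at the -x end, towards the robot, its dial's axis at x = -100, y = 26 mm. Turned up to 0.35 rad.
- pin_top (a point): Tip of the jig's upright steel locating pin: 10 mm diameter, tapered over its last 6 mm to 4.4 mm; tip at z = 54 mm in the jig's frame, 20 mm above the raised deck.
- deck (a joint): Sprung black deck of the nest, 84 (x) x 96 (y) mm. m pressed down: 0 raised (top at z = 34 mm in the jig's frame), 0.007 fully down at its stop (top at 27 mm). It springs back by itself and bears the cover's weight without sinking; pushing the cover fully down needs about 8 N.
- nest_end (a point): Point on the jig, 60 mm along its +y from the pin axis, at z = 34 mm in the jig's frame, by the far end of the nest; with the cover fitted, cover_end lies within 10 mm of straight above or below it.
- dial (a joint): Dial knob, rad, range 0 to 4.5, grows as it is turned clockwise seen from above; at 0 its pointer points along the jig's +x, at q along the direction turned by -q from it. Stays where it is left (friction about 0.04 N m). Starts 0.6 to 1.5 rad anticlockwise of the mark.
- dial_axis (a point): On the dial's axis, at z = 62 mm in the jig's frame, a good TCP height for gripping. Black knob: a disc of 50 mm diameter, on it an upright bar 44 mm long (along the pointer), 12 mm thick, from z = 48 to 70 mm; grip across its thickness. A white line on the bar marks the pointer end.
- pointer_tip (a point): Point in line with the white pointer, 38 mm from the dial's axis; turns with the dial.
- red_mark (a point): The red mark on the dark steel ring (84 mm outer diameter, fixed) round the dial, 38 mm from the dial's axis.
- cover: Blue pressure cover, loose, 0.18 kg, 80 (x) x 92 (y) x 34 mm high, lying upright on the bench. Origin on its underside at the mouth of the blind hole for the pin (12.6 mm diameter, 30 mm deep, chamfered). It reaches from y = -20 to +72 mm; beyond y = +14 it is a hollow hood, open below, that goes over the board. Fitted, its x and y axes are the jig's and its underside rests on the deck.
- cover_handle (a point): In the middle of the cover's black handle, straight above the hole, 58 mm above the underside. The handle is 50 mm long (x), 16 mm thick (y), and stands from 34 to 66 mm above the underside; grip across its thickness.
- cover_end (a point): Point on the cover's underside 60 mm along its +y from the hole, at the hood end.
- test_board: Blue circuit board, loose, lying flat on the deck beside the pin, centre 41 mm along the jig's +y from the pin axis: 58 (jig x) x 42 (jig y) mm, its parts up to 14 mm above the deck. Origin under its centre.
- flux_tin: Yellow tin, 74 mm diameter, 26 mm high, bystander. Origin under its centre.
- cleaner_bottle: White dropper bottle with blue cap, 41 mm diameter, 128 mm high, bystander. Origin under its centre.
- mini_driver: Small red screwdriver, 114 mm long, lying, bystander. Origin under its centre.
- masking_tape: Roll of masking tape lying flat, 100 mm diameter, 25 mm high, bystander. Origin under its centre.
Mind the look-alikes: they are no part of the job. There is more than one size of the cover; the one meant has the size given above.

How it is judged:
On the way, in this order (a step that is already met when the one before it is completed fails the run):
1. the dial's pointer stands at the red mark, while the cover is still off the pin (horizontal distance between pointer_tip and red_mark below 0.0055 m and horizontal distance between cover and pin_top above 0.03 m), for 0.2 s.
2. the cover has dropped on to the pin, hood over the board (horizontal distance between cover and pin_top below 0.0035 m and z of cover in the frame of jig below 0.0375 m and horizontal distance between cover_end and nest_end below 0.01 m), for 0.1 s.
At the end, for the whole second after the job is handed in: Pointer within 5.5 mm of the red mark; cover on the pin (hole within 3.5 mm of the pin axis, hood end within 10 mm of its place, level within 0.06 rad), deck at least 5 of its 7 mm down, cover underside under 29.5 mm in the jig frame, fingers still holding the cover with over 2 N (horizontal distance between pointer_tip and red_mark below 0.0055 m and horizontal distance between cover and pin_top below 0.0035 m and horizontal distance between cover_end and nest_end below 0.01 m and z of cover in the frame of jig below 0.0295 m and angle between cover's own z axis and vertical below 0.06 rad and value of joint deck above 0.005 m and contact force between the fingers and cover above 2 N); the arm keeps its last pose, push and grip.
It fails at once if the board is pushed more than 20 mm from its place in the nest (distance of test_board from where it was at the start of the episode above 0.02 m).
It fails at once if a bystander is moved more than 30 mm (distance of any of flux_tin, cleaner_bottle, mini_driver, masking_tape from where it was at the start of the episode above 0.03 m).
It also fails if it takes over 54 s, if anything falls off the work surface, if the arm or the gripper's body presses on something with over 40 N, if the wrist force passes 120 N, or if a joint passes its speed limit or range.

ROBOT

A 6-joint arm with a two-finger parallel gripper is mounted at the origin on a cart in front of the work surface, level with it; the furniture and walls round the work are solid. World frame = base frame: x ahead of the robot, y to its left, z up, the work surface at z = 0. Lengths are in m, angles in rad, forces in N, time in s.
With the tool pointing down it reaches from about 0.375 to 0.825 m from the base axis. Payload 5.5 kg.
Tool frame: the origin (TCP) lies between the finger pads, 19 mm behind the fingertips; this is the grasp point; z points along the fingers, y is the line along which they close (so a half turn about z gives the same grasp; the last joint's range is limited). The gripper opens to 85 mm and grips with 20 to 120 N. Pads are 22 mm wide; open, the fingers measure 114 mm over their backs; the gripper's body (76 mm by 85 mm) begins 54 mm behind the grasp point. The pads swing forward as they close: fully open they stand 13 mm farther back than shut.
Start: joints at [-1.234, 0.314, -0.047, 1.21, 0, 1.571], TCP at [0.198, -0.566, 0.25] pointing down, gripper open.
Joint ranges: [-2.67, 2.67], [-0.69, 1.73], [-1.03, 1.25], [-2.08, 2.16], [-1.42, 1.45], [-3.14, 3.14]. Speed limits (rad/s): [2.39, 2.39, 3.01, 3.14, 3.14, 3.14].

INTERFACE

Orientations are given as [roll, pitch, yaw] about the fixed x, y, z axes, in that order (R = Rz(yaw) Ry(pitch) Rx(roll)).
In Python, from cell import get_obs, capture, close_job gives the robot as it stands.
- The arm moves only by the tool apply_moves, never from a script. Its argument "steps" is a list of rows, each a list of 7 numbers: the finger opening in m, from 0 to 0.0854, then the shift along the tool's x, y, z in m, then the turn, a rotation vector about the tool's x, y, z in rad. A call has exactly 10 rows; each row shifts and turns the commanded pose from where the row before left it, along the tool's axes as they then stand; what a row does not reach is not made up. A row lasts 1/8 s, in which the tool goes at most 62.5 mm and 10.7 degrees, less where a joint would pass 70% of its speed; a pose out of reach is approached as far as the arm can. A call is refused whole if a number of a shift passes 0.0625 or a number of a turn 0.188, either way. A call with a gripper value outside its range is refused whole. The fingers move at their own pace and stop on an object; the grip force is fixed at half the most. Time passes only in rows, so rows that do not move let the fingers close, or fill a call up. It gives the time, the measured TCP pose, the force, the opening and the grip force at its end, in the units of the state.
- get_obs(): the state, without advancing time (a new reading comes with each control period).
- capture(name): name is "side" or "top"; returns a dict with "color" (480x640x3 uint8, red, green, blue), "depth" (480x640 float32, m along the optical axis (not along the pixel's ray), 0 where there is no reading), "fx", "fy", "cx", "cy" (pixels), "R" (3x3) and "t" (3): a world point X has camera coordinates R X + t. Camera axes: x right, y down, z forward; pixel columns grow to the right and rows downward; lengths in m; the calibration is good to about 2 mm. A picture is of the moment at which its call begins.
- close_job(): hands the job in; it is judged then, once.
The state is a dict: "clock": time; "q": joint angles; "joint_velocities": joint speeds; "joint_torque": joint torques, N m; "tool_pos": TCP position; "ee_rot": TCP orientation; "force": force on the tool from outside, world axes, zero at the start; "ft_torque": the same for the moment, N m; "width": finger opening in m; "grip_force": force on a finger pad.
Only numpy, scipy, OpenCV 4.12 (cv2) and the standard library are available. Lean on these libraries where they do the work, as an engineer would, in place of code of your own. Each camera call takes 0.05 s, during which the arm holds its last target. There are 200 camera calls.

## Working session

There is one attempt and no reset: what is moved stays moved. The work goes in short steps, Python scripts to look and compute and a tool call to move; the robot and the scene stay as the last step left them, time stands still between calls to the robot, and variables do not carry over. Pictures are saved under pics/ and viewed, at most 10 in all, crops included, and the job is handed in when it is done.

Besides the shell and the picture viewer there is one more tool, called after "Call:" as name(argument=value, ...) on one line, values as JSON. apply_moves: Moves the arm, as the interface text tells. Its arguments: {"type":"object","properties":{"steps":{"type":"array","items":{"type":"array","items":{"type":"number"}}}},"required":["steps"]}

```bash
mkdir -p pics; ls
cat > h.py <<'E'
import numpy as np, cv2
from cell import get_obs, capture, close_job
def save(n,c): cv2.imwrite('pics/'+n+'.png',cv2.cvtColor(c['color'],cv2.COLOR_RGB2BGR)); np.savez('pics/'+n+'.npz',**c)
def load(n): return dict(np.load('pics/'+n+'.npz'))
def px(c,u,v,z=None):
    ray=np.array([(u-c['cx'])/c['fx'],(v-c['cy'])/c['fy'],1.]); R,t=c['R'],c['t']; o=-R.T@t; d=R.T@ray
    s=(z-o[2])/d[2] if z is not None else float(c['depth'][int(round(v)),int(round(u))])
    return o+s*d
def proj(c,X):
    p=c['R']@np.asarray(X)+c['t']; return c['fx']*p[0]/p[2]+c['cx'],c['fy']*p[1]/p[2]+c['cy']
def crop(n,c,u0,v0,u1,v1,k):
    cv2.imwrite('pics/'+n+'.png',cv2.resize(cv2.cvtColor(c['color'][v0:v1,u0:u1],cv2.COLOR_RGB2BGR),None,fx=k,fy=k,interpolation=cv2.INTER_CUBIC))
E
python3 - <<'E'
from h import *
for n in('top','side'):
    c=capture(n); save(n+'0',c); print(n,-c['R'].T@c['t'],c['fx'])
print(get_obs())
E
```

```text
pics
top [ 0.44050551 -0.31874606  0.95858522] 472.2260352264204
side [ 0.31062254 -1.22034571  0.80293781] 595.3073823873915
{'clock': 0.1, 'q': array([-1.23399537e+00,  3.14151235e-01, -4.79536619e-02,  1.21021033e+00,
       -4.20610387e-06,  1.57080652e+00]), 'joint_velocities': array([ 0.00031591, -0.00282259,  0.00151962,  0.00141087, -0.00044438,
        0.00178335]), 'joint_torque': array([-2.97078823e-04, -5.40768635e+01,  3.40540230e+01,  1.11763581e-02,
       -3.35276570e-05, -1.45164870e-05]), 'tool_pos': array([ 0.19812079, -0.56583444,  0.24923435]), 'ee_rot': array([-3.14007376e+00,  4.22158080e-06,  3.36790774e-01]), 'force': array([0.44211892, 0.15402014, 0.0727179 ]), 'ft_torque': array([ 0.03960779, -0.0059563 , -0.00963012]), 'grip_force': 0.0, 'width': 0.08542724197840255}
```

View pics/top0.png

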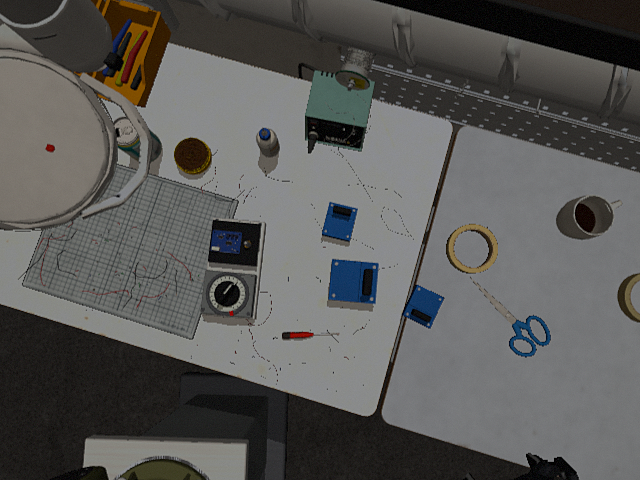

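View pics/side0.png

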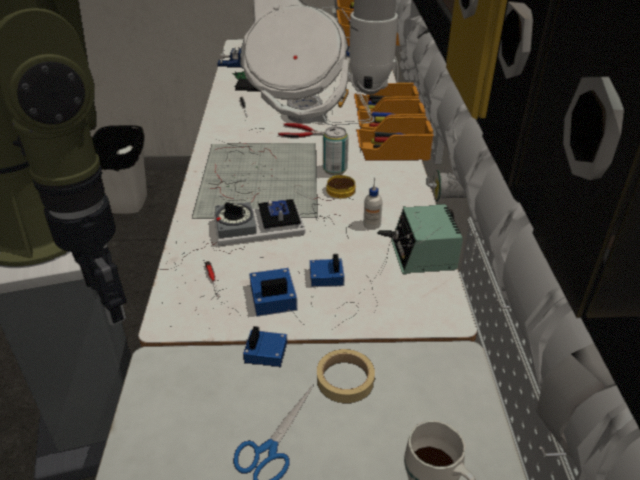

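The top view shows the jig at (233,265). There are three blue cover candidates: (340,222), (354,283) and (425,306). The middle one looks largest, so I'm measuring all three and enlarging that area to check.

Run:
```python
from h import *
c=load('top0')
o=c['color'].astype(int); 
m=((o[...,2]>o[...,0]*1.8)&(o[...,2]>70)).astype(np.uint8)
n,l,s,_=cv2.connectedComponentsWithStats(m)
for i in range(1,n):
    if s[i,4]>200:
        ys,xs=np.where(l==i); P=np.array([px(c,x,y) for x,y in zip(xs,ys)]); k=P[:,2]>0.02
        if k.sum()<50: continue
        P=P[k]; r=cv2.minAreaRect(P[:,:2].astype(np.float32)*1000); print(s[i],np.median(P[:,2]),r)
for u,v in [(233,310),(227,293),(246,247),(340,222),(420,230)]: print(u,v,px(c,u,v))
a=cv2.resize(cv2.cvtColor(c['color'][205:335,190:270],4),None,fx=4.5,fy=4.5,interpolation=2)
b=cv2.resize(cv2.cvtColor(c['color'][205:335,305:400],4),None,fx=4.5,fy=4.5,interpolation=2)
cv2.imwrite('pics/c1.png',np.hstack([a,b])); print(a.shape)
```

```text
[322 202  36  39 700] 0.0239238004071316 ((533.1353759765625, -317.27166748046875), (57.520626068115234, 180.00022888183594), 77.19709014892578)
[211 231  31  23 385] 0.03795580681427768 ((508.1398620605469, -202.68600463867188), (264.3476257324219, 47.93425750732422), 70.04618835449219)
[ 329  259   49   45 1496] 0.033277341446517006 ((469.00592041015625, -359.39892578125), (90.76860046386719, 78.57720184326172), 86.01680755615234)
[404 285  40  43 750] 0.02401125663799797 ((444.50677490234375, -429.4638671875), (209.6348419189453, 71.77000427246094), 73.17070007324219)
233 310 [ 0.40736025 -0.12954653  0.04516853]
227 293 [ 0.43950582 -0.12243642  0.07240506]
246 247 [ 0.53165479 -0.14486698  0.02210823]
340 222 [ 0.58618266 -0.33146094  0.02382285]
420 230 [ 0.57745407 -0.49594915 -0.00244352]
(585, 360, 3)
```

View pics/c1.png

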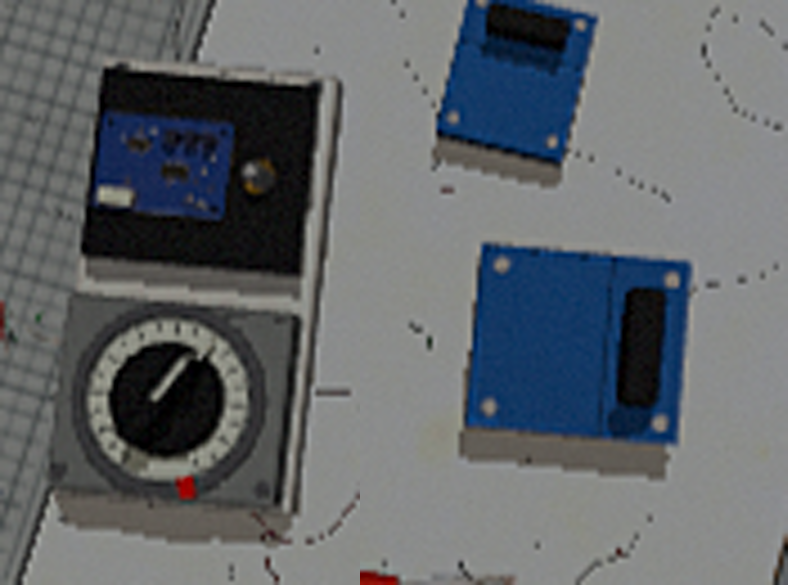

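Run:
```python
from h import *
c=load('top0')
f=lambda x,y,z,x0=190:np.round(px(c,x0+x/4.5-.4,205+y/4.5-.4,z),4)
print('pin tip',f(258,172,.057),'handle',f(642-360,347,.066,305))
C=[f(*p,.043) for p in [(77,293),(300,315),(290,510),(52,490)]]; print('box',C)
D=[f(*p,.037) for p in [(103,68),(318,82),(300,272),(82,258)]]; print('deck',D)
for K in (C,D):
    for i in range(4):
        d=(K[i]-K[(i+1)%4])[:2]; print(np.linalg.norm(d), np.degrees(np.arctan2(d[1],d[0])))
print('ring c',f(169,403,.045),'knob white ends',f(155,398,.073),f(200,350,.073),'red',f(187,489,.045))
for p in [(485,242),(690,262),(675,442),(468,428)]: print('cov',f(p[0]-360,p[1],.034,305))
# depth at jig: box top & ring heights
for u,v in [(206,316),(242,280),(231,276),(231,313),(240,225)]: print(u,v,np.round(px(c,u,v),4))
```

```text
pin tip [ 0.5364 -0.1528  0.057 ] handle [ 0.4672 -0.3846  0.066 ]
box [array([ 0.4835, -0.0741,  0.043 ]), array([ 0.4763, -0.1711,  0.043 ]), array([ 0.3933, -0.1703,  0.043 ]), array([ 0.3991, -0.068 ,  0.043 ])]
deck [array([ 0.5829, -0.0787,  0.037 ]), array([ 0.5789, -0.1738,  0.037 ]), array([ 0.4952, -0.1693,  0.037 ]), array([ 0.499 , -0.0739,  0.037 ])]
0.09726684944008415 85.75490226495386
0.08300385533214709 -0.5522313765752286
0.10246428646118608 -93.24496713001015
0.08462015126434126 175.86614227873184
0.09518408480413099 87.59150252362691
0.08382088045350036 -3.0774553994243803
0.09547565134629878 -92.28101597382114
0.0840371941464016 176.72562247500898
ring c [ 0.4373 -0.1168  0.045 ] knob white ends [ 0.4393 -0.117   0.073 ] [ 0.4596 -0.1348  0.073 ] red [ 0.4011 -0.1263  0.045 ]
cov [ 0.5121 -0.3179  0.034 ]
cov [ 0.5055 -0.4073  0.034 ]
cov [ 0.4277 -0.4018  0.034 ]
cov [ 0.4315 -0.3125  0.034 ]
206 316 [ 0.3923 -0.0657 -0.0023]
242 280 [ 0.4651 -0.1448  0.0479]
231 276 [ 0.4724 -0.1221  0.0429]
231 313 [ 0.4017 -0.1267  0.0487]
240 225 [ 0.5736 -0.1338  0.0371]
```

The cover at (354,283) is the right one: its top measures 91 x 79 mm at 33 mm height, while the other two stand only 24 mm high. The pointer-to-mark angle comes out near 2.1 rad, outside the stated 0.6 to 1.5, so I'll look closer.

Run:
```python
from h import *
c=load('top0'); s=load('side0')
g=lambda c,u0,v0,u1,v1,k:np.clip(cv2.resize(cv2.cvtColor(c['color'][v0:v1,u0:u1],4),None,fx=k,fy=k,interpolation=2).astype(float)*1.5,0,255)
cv2.imwrite('pics/c2.png',np.hstack([g(c,200,262,262,330,8)[:540],g(s,205,195,255,263,8)[:540]][:1]+[g(s,208,195,245,263,8)[:540]]))
d=c['depth']
for v in range(284,304,2): print(v,[int(1000*px(c,u,v)[2]) for u in range(212,246,2)])
```

```text
284 [40, 45, 44, 45, 50, 49, 47, 47, 72, 71, 65, 50, 46, 42, 42, 40, 49]
286 [45, 42, 43, 50, 50, 50, 48, 50, 70, 73, 71, 61, 47, 48, 44, 46, 45]
288 [47, 44, 49, 51, 51, 50, 53, 71, 72, 72, 70, 57, 52, 49, 46, 46, 41]
290 [45, 43, 51, 53, 51, 52, 71, 71, 74, 70, 62, 48, 53, 50, 43, 41, 45]
292 [47, 51, 50, 49, 50, 71, 71, 70, 72, 66, 49, 51, 50, 48, 44, 42, 43]
294 [42, 47, 50, 53, 69, 73, 72, 71, 68, 50, 49, 50, 52, 49, 44, 43, 46]
296 [44, 50, 48, 52, 71, 71, 72, 66, 54, 50, 51, 48, 51, 50, 45, 44, 42]
298 [43, 42, 52, 70, 70, 71, 69, 59, 48, 49, 51, 50, 50, 50, 44, 43, 44]
300 [45, 43, 73, 71, 69, 71, 62, 53, 52, 51, 49, 51, 49, 42, 44, 43, 40]
302 [46, 45, 68, 70, 71, 64, 47, 50, 50, 50, 53, 50, 48, 42, 45, 44, 46][ WARN:0@0.253] global loadsave.cpp:1063 imwrite_ Unsupported depth image for selected encoder is fallbacked to CV_8U.
```

View pics/c2.png

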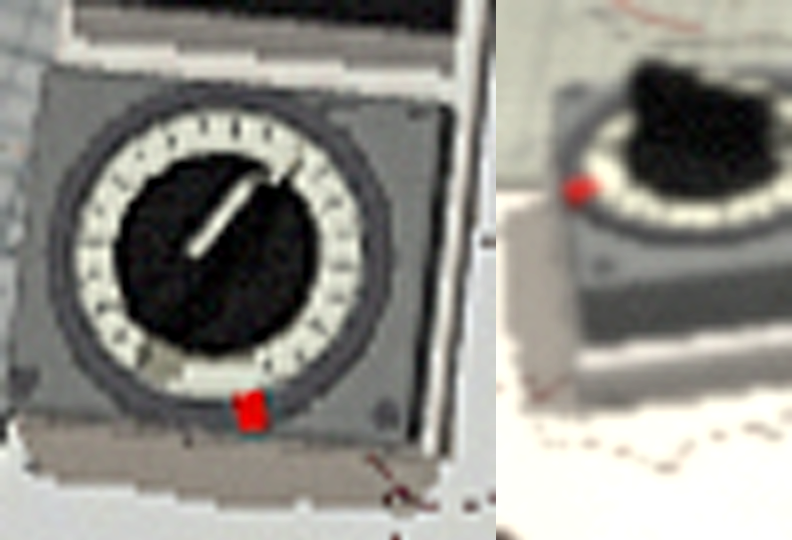

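```bash
cat >> h.py <<'E'
def plan(n,x,y,z,yaw,rows=None):
    o=get_obs(); p=o['tool_pos']; y0=o['ee_rot'][2]; d=(np.array([x,y,z])-p)/n; dy=(yaw-y0)/n
    print('at',np.round(p,4),round(y0,4))
    for i in range(n):
        a=y0+i*dy; print([round(v,4) for v in (np.cos(a)*d[0]+np.sin(a)*d[1], np.sin(a)*d[0]-np.cos(a)*d[1], -d[2],0,0,-dy)])
E
python3 - <<'E'
from h import *
c=load('top0')
P=[];B=[]
for v in range(272,312):
    for u in range(205,245):
        p=px(c,u,v)
        if .066<p[2]<.078: P.append(p)
P=np.array(P); r=cv2.minAreaRect(P[:,:2].astype(np.float32)*1000); print(len(P),P.mean(0),r)
P=np.array([px(c,u,v) for v in range(222,262) for u in range(236,262)]); k=P[(P[:,2]>.046)&(P[:,2]<.07)]; print('pin',k.round(4).tolist())
plan(10,.438,-.118,.15,.337+1.8)
E
```

```text
153 [ 0.43807336 -0.11703128  0.07111445] ((438.1979675292969, -116.6317138671875), (12.626172065734863, 43.26930618286133), 54.17565155029297)
pin [[0.5521, -0.1292, 0.0485], [0.5523, -0.1308, 0.0468], [0.5504, -0.1289, 0.0464], [0.5482, -0.1293, 0.048], [0.5405, -0.1478, 0.0511], [0.5404, -0.15, 0.0523], [0.5382, -0.1464, 0.0537], [0.538, -0.1488, 0.0562], [0.5377, -0.1513, 0.059], [0.5384, -0.1522, 0.0534], [0.5385, -0.154, 0.0526], [0.536, -0.147, 0.0563], [0.5361, -0.1488, 0.0556], [0.5365, -0.1501, 0.052], [0.5366, -0.152, 0.052], [0.5367, -0.1537, 0.0508], [0.5345, -0.1462, 0.0518], [0.5344, -0.1484, 0.0531], [0.534, -0.1512, 0.0574], [0.5345, -0.1523, 0.0532], [0.5347, -0.1539, 0.0513], [0.5329, -0.1457, 0.0487], [0.5323, -0.1488, 0.0545], [0.5324, -0.1506, 0.0539], [0.5328, -0.1519, 0.0505], [0.5332, -0.1533, 0.0472], [0.5312, -0.1494, 0.047]]
at [ 0.1981 -0.5658  0.2492] 0.3368
[np.float64(0.0374), np.float64(-0.0343), np.float64(0.0099), 0, 0, np.float64(-0.18)]
[np.float64(0.043), np.float64(-0.0271), np.float64(0.0099), 0, 0, np.float64(-0.18)]
[np.float64(0.0471), np.float64(-0.0189), np.float64(0.0099), 0, 0, np.float64(-0.18)]
[np.float64(0.0498), np.float64(-0.0102), np.float64(0.0099), 0, 0, np.float64(-0.18)]
[np.float64(0.0508), np.float64(-0.0011), np.float64(0.0099), 0, 0, np.float64(-0.18)]
[np.float64(0.0502), np.float64(0.008), np.float64(0.0099), 0, 0, np.float64(-0.18)]
[np.float64(0.0479), np.float64(0.0168), np.float64(0.0099), 0, 0, np.float64(-0.18)]
[np.float64(0.0441), np.float64(0.0252), np.float64(0.0099), 0, 0, np.float64(-0.18)]
[np.float64(0.0389), np.float64(0.0326), np.float64(0.0099), 0, 0, np.float64(-0.18)]
[np.float64(0.0325), np.float64(0.0391), np.float64(0.0099), 0, 0, np.float64(-0.18)]
```

Call:
apply_moves(steps=[[0.05,0.0374,-0.0343,0.0099,0,0,-0.18],[0.05,0.043,-0.0271,0.0099,0,0,-0.18],[0.05,0.0471,-0.0189,0.0099,0,0,-0.18],[0.05,0.0498,-0.0102,0.0099,0,0,-0.18],[0.05,0.0508,-0.0011,0.0099,0,0,-0.18],[0.05,0.0502,0.008,0.0099,0,0,-0.18],[0.05,0.0479,0.0168,0.0099,0,0,-0.18],[0.05,0.0441,0.0252,0.0099,0,0,-0.18],[0.05,0.0389,0.0326,0.0099,0,0,-0.18],[0.05,0.0325,0.0391,0.0099,0,0,-0.18]])

```text
clock: 1.35
tool_pos: [0.4386, -0.117, 0.1506]
ee_rot: [-3.141, 0.0, 2.143]
force: [0.6, -0.7, 0.3]
width: 0.0499
grip_force: 0.0
```

Run:
```python
from h import *
print(get_obs()['q'],get_obs()['width'],get_obs()['ee_rot'])
plan(4,.438,-.117,.12,2.45)
```

```text
[-2.60625040e-01  1.09639177e-01 -5.40084810e-01  9.21115466e-01
 -9.50894291e-05  7.38318594e-01] 0.049875362143237324 [-3.14149330e+00  3.21031246e-05  2.14264902e+00]
at [ 0.4386 -0.117   0.1506] 2.1426
[np.float64(0.0001), np.float64(-0.0001), np.float64(0.0076), 0, 0, np.float64(-0.0768)]
[np.float64(0.0001), np.float64(-0.0001), np.float64(0.0076), 0, 0, np.float64(-0.0768)]
[np.float64(0.0001), np.float64(-0.0001), np.float64(0.0076), 0, 0, np.float64(-0.0768)]
[np.float64(0.0001), np.float64(-0.0001), np.float64(0.0076), 0, 0, np.float64(-0.0768)]
```

Call:
apply_moves(steps=[[0.05,0,0,0.0125,0,0,-0.077],[0.05,0,0,0.0125,0,0,-0.077],[0.05,0,0,0.0125,0,0,-0.077],[0.05,0,0,0.0125,0,0,-0.077],[0.05,0,0,0.01,0,0,0],[0.05,0,0,0.01,0,0,0],[0.05,0,0,0.006,0,0,0],[0.05,0,0,0.0025,0,0,0],[0.0,0,0,0,0,0,0],[0.0,0,0,0,0,0,0]])

```text
clock: 2.6
tool_pos: [0.4387, -0.1185, 0.0729]
ee_rot: [3.141, 0.001, 2.445]
force: [9.8, 4.8, 2.2]
width: 0.0147
grip_force: 5.3
```

Call:
apply_moves(steps=[[0,0,0,0,0,0,0],[0,0,0,0,0,0,0],[0,0,0,0,0,0,0.15],[0,0,0,0,0,0,0.15],[0,0,0,0,0,0,0.15],[0,0,0,0,0,0,0.15],[0,0,0,0,0,0,0.15],[0,0,0,0,0,0,0.15],[0,0,0,0,0,0,0],[0,0,0,0,0,0,0]])

```text
clock: 3.85
tool_pos: [0.4391, -0.1182, 0.0731]
ee_rot: [3.14, -0.001, 1.548]
force: [2.2, 4.9, 4.9]
width: 0.0101
grip_force: 63.1
```

Run:
```python
from h import *
o=get_obs(); print(o['q'],o['force'],o['ft_torque'])
c=capture('top'); save('t1',c); s=capture('side'); save('s1',s)
g=lambda c,u0,v0,u1,v1,k:cv2.resize(cv2.cvtColor(c['color'][v0:v1,u0:u1],4),None,fx=k,fy=k,interpolation=2)
cv2.imwrite('pics/c3.png',np.hstack([g(c,195,255,265,335,5),g(s,200,180,270,260,5)]))
```

```text
[-0.26388251  0.19800667 -0.63936944  0.73199974  0.00148146  1.32966036] [2.18380153 4.92355793 4.8789349 ] [ 1.05376372 -0.27667438 -0.07104588]
```

View pics/c3.png

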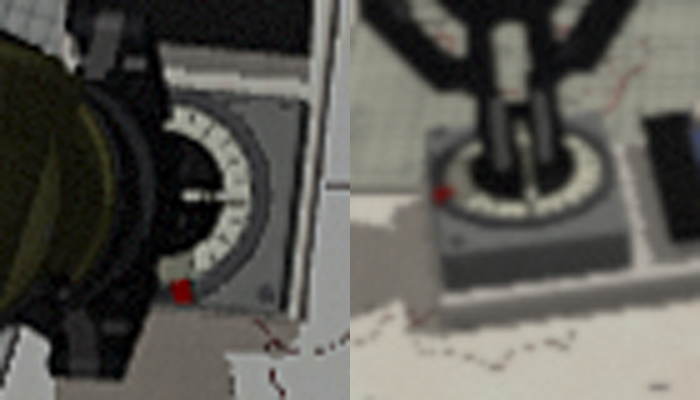

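Run:
```python
from h import *
for n in('top0','t1','side0','s1'):
    c=load(n); o=c['color'].astype(int); m=(o[...,0]>120)&(o[...,1]<70)&(o[...,2]<70)
    ys,xs=np.where(m); b=(200,260,260,325) if n[0]=='t' else (205,170,250,260)
    k=(xs>b[0])&(xs<b[2])&(ys>b[1])&(ys<b[3]); u,v=xs[k].mean(),ys[k].mean(); p=px(c,u,v,.047)
    d=p[:2]-[.4387,-.1177]; print(n,k.sum(),u,v,p,np.hypot(*d),np.degrees(np.arctan2(d[1],d[0])))
```

```text
top0 16 230.875 312.875 [ 0.40187972 -0.12610704  0.047     ] 0.03776786280800794 -167.13834738592712
t1 0 nan nan [nan nan nan] nan nan
side0 5 218.0 218.0 [ 0.40227054 -0.12266827  0.047     ] 0.03676668464507793 -172.2338767962121
s1 0 nan nan [nan nan nan] nan nan<stdin>:5: RuntimeWarning: Mean of empty slice.
  ret = ret.dtype.type(ret / rcount)
```

Call:
apply_moves(steps=[[0,0,0,0,0,0,0.165],[0,0,0,0,0,0,0.165],[0,0,0,0,0,0,0.165],[0,0,0,0,0,0,0.165],[0,0,0,0,0,0,0.165],[0,0,0,0,0,0,0.165],[0,0,0,0,0,0,0.165],[0,0,0,0,0,0,0.165],[0,0,0,0,0,0,0],[0,0,0,0,0,0,0]])

```text
clock: 5.2
tool_pos: [0.4386, -0.1177, 0.0731]
ee_rot: [-3.14, -0.002, 0.228]
force: [0.7, 6.2, 8.0]
width: 0.0106
grip_force: 63.5
```

Call:
apply_moves(steps=[[0.05,0,0,0,0,0,0],[0.05,0,0,0,0,0,0],[0.05,0,0,-0.02,0,0,0],[0.05,0,0,-0.04,0,0,0],[0.05,0,0,-0.05,0,0,0],[0.05,-0.02,0.05,0,0,0,0],[0.05,-0.02,0.06,0,0,0,0],[0.05,-0.02,0.06,0,0,0,0],[0.05,0,0.05,0,0,0,0],[0.05,0,0,0,0,0,0]])

```text
clock: 6.45
tool_pos: [0.4286, -0.3484, 0.1819]
ee_rot: [3.14, 0.001, 0.221]
force: [-0.6, 0.1, 0.1]
width: 0.0498
grip_force: 0.0
```

Run:
```python
from h import *
c=capture('top'); save('t2',c); s=capture('side'); save('s2',s)
g=lambda c,u0,v0,u1,v1,k:cv2.resize(cv2.cvtColor(c['color'][v0:v1,u0:u1],4),None,fx=k,fy=k,interpolation=2)
cv2.imwrite('pics/c4.png',np.hstack([g(c,195,265,265,330,8)]))
plan(5,.467,-.385,.14,-.07)
```

```text
at [ 0.4281 -0.3449  0.1817] 0.2241
[np.float64(0.0058), np.float64(0.0095), np.float64(0.0083), 0, 0, np.float64(0.0588)]
[np.float64(0.0064), np.float64(0.0092), np.float64(0.0083), 0, 0, np.float64(0.0588)]
[np.float64(0.0069), np.float64(0.0088), np.float64(0.0083), 0, 0, np.float64(0.0588)]
[np.float64(0.0074), np.float64(0.0084), np.float64(0.0083), 0, 0, np.float64(0.0588)]
[np.float64(0.0079), np.float64(0.0079), np.float64(0.0083), 0, 0, np.float64(0.0588)]
```

View pics/c4.png

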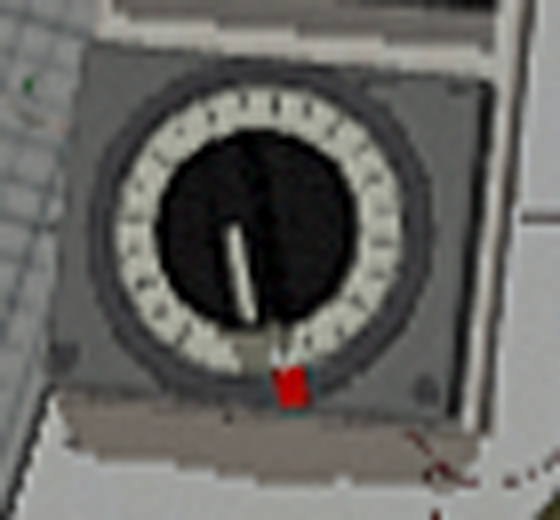

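The pointer line lies along the direction to the red mark: the line runs (233,228) to (250,320), and the mark is at (291,388) from the ring centre (262,233). The two angles agree within about 1 to 2°. Next I'll grip the cover.

Call:
apply_moves(steps=[[0.05,0.006,0.0095,0.0083,0,0,0.0585],[0.05,0.0064,0.0092,0.0083,0,0,0.0585],[0.05,0.0069,0.0088,0.0083,0,0,0.0585],[0.05,0.0074,0.0084,0.0083,0,0,0.0585],[0.05,0.0079,0.0079,0.0083,0,0,0.0585],[0.05,0,0,0.02,0,0,0],[0.05,0,0,0.02,0,0,0],[0.05,0,0,0,0,0,0],[0.05,0,0,0,0,0,0],[0.05,0,0,0,0,0,0]])

```text
clock: 7.8
tool_pos: [0.4687, -0.385, 0.1021]
ee_rot: [3.141, -0.001, -0.067]
force: [-0.2, -0.9, 0.2]
width: 0.0499
grip_force: 0.0
```

Run:
```python
from h import *
c=capture('side'); save('s3',c); cv2.imwrite('pics/c5.png',cv2.resize(cv2.cvtColor(c['color'][200:320,210:360],4),None,fx=4,fy=4))
plan(4,.467,-.385,.057,-.066)
```

```text
at [ 0.4687 -0.3851  0.1021] -0.0674
[np.float64(-0.0004), np.float64(0.0), np.float64(0.0113), 0, 0, np.float64(-0.0003)]
[np.float64(-0.0004), np.float64(0.0), np.float64(0.0113), 0, 0, np.float64(-0.0003)]
[np.float64(-0.0004), np.float64(0.0), np.float64(0.0113), 0, 0, np.float64(-0.0003)]
[np.float64(-0.0004), np.float64(0.0), np.float64(0.0113), 0, 0, np.float64(-0.0003)]
```

View pics/c5.png

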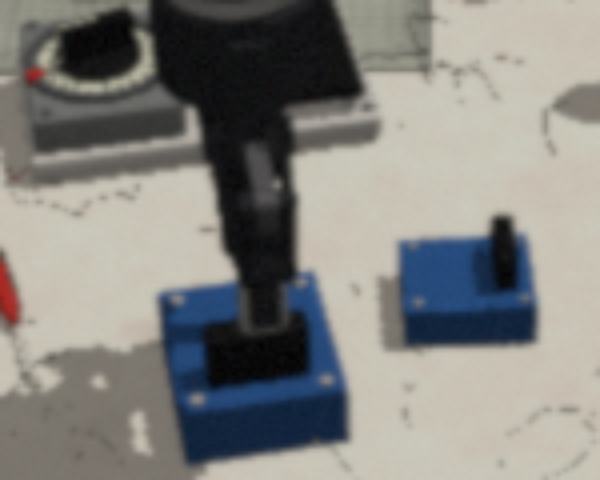

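The side view shows the fingers centred over the cover's handle at crop (258,345). I'll descend, grip and lift a little.

Call:
apply_moves(steps=[[0.05,-0.0015,0,0.015,0,0,0],[0.05,0,0,0.015,0,0,0],[0.05,0,0,0.01,0,0,0],[0.05,0,0,0.0045,0,0,0],[0.05,0,0,0,0,0,0],[0.0,0,0,0,0,0,0],[0.0,0,0,0,0,0,0],[0.0,0,0,0,0,0,0],[0.0,0,0,0,0,0,0],[0.0,0,0,0,0,0,0]])

```text
clock: 9.1
tool_pos: [0.4671, -0.3852, 0.0572]
ee_rot: [3.141, -0.001, -0.068]
force: [0.1, -0.5, 6.1]
width: 0.0148
grip_force: 59.5
```

Call:
apply_moves(steps=[[0,0,0,-0.01,0,0,0],[0,0,0,-0.02,0,0,0],[0,0,0,-0.03,0,0,0],[0,0,0,-0.03,0,0,0],[0,0,0,-0.02,0,0,0],[0,0,0,0,0,0,0],[0,0,0,0,0,0,0],[0,0,0,0,0,0,0],[0,0,0,0,0,0,0],[0,0,0,0,0,0,0]])

```text
clock: 10.35
tool_pos: [0.4664, -0.3846, 0.166]
ee_rot: [-3.141, 0.001, -0.068]
force: [-0.2, -0.5, -2.3]
width: 0.0148
grip_force: 58.7
```

Run:
```python
from h import *
o=get_obs(); z=o['tool_pos'][2]; print(o['tool_pos'],o['ee_rot'],o['force'])
c=capture('top'); save('t4',c); c2=capture('side'); save('s4',c2)
# blue top plane of held cover; jig edges with the arm clear
o=c['color'].astype(int); m=((o[...,2]>o[...,0]*1.8)&(o[...,2]>60)).astype(np.uint8)
n,l,s,_=cv2.connectedComponentsWithStats(m)
for i in range(1,n):
    if s[i,4]>150:
        ys,xs=np.where(l==i); P=np.array([px(c,x,y) for x,y in zip(xs,ys)]); h=np.median(P[:,2]); P=P[abs(P[:,2]-h)<.01]; r=cv2.minAreaRect(P[:,:2].astype(np.float32)*1000); print(s[i],h,r)
# deck top, dial-box+base points in the free view for jig yaw
P=np.array([px(c,u,v) for v in range(215,272) for u in range(200,265)]); k=P[(abs(P[:,2]-.037)<.005)|((P[:,2]>.032)&(P[:,2]<.055))]
print('deck rect',cv2.minAreaRect(k[:,:2].astype(np.float32)*1000))
cv2.imwrite('pics/c6.png',np.hstack([cv2.resize(cv2.cvtColor(c['color'][205:300,195:275],4),None,fx=5,fy=5,interpolation=2),cv2.resize(cv2.cvtColor(c2['color'][190:285,250:330],4),None,fx=5,fy=5,interpolation=2)]))
```

```text
[ 0.46644113 -0.38459623  0.16598868] [-3.14111498e+00  7.07715940e-04 -6.77350222e-02] [-0.18182507 -0.54913078 -2.27130182]
[113  19  18  34 168] 0.03847901439779655 ((968.33642578125, 139.24598693847656), (19.642410278320312, 84.07350158691406), 73.43866729736328)
[322 202  36  38 761] 0.023988815565543553 ((588.2215576171875, -330.00091552734375), (57.78694534301758, 66.87785339355469), 77.80667114257812)
[211 230  31  24 456] 0.03795132612345581 ((540.7050170898438, -107.09449005126953), (58.70244598388672, 42.9119987487793), 85.7022476196289)
[510 315  41  42 601] 0.007602981812760645 ((371.854248046875, -705.6975708007812), (69.24322509765625, 84.09627532958984), 36.478721618652344)
deck rect ((528.762451171875, -122.56806945800781), (96.68158721923828, 102.334716796875), 86.25121307373047)
```

View pics/c6.png

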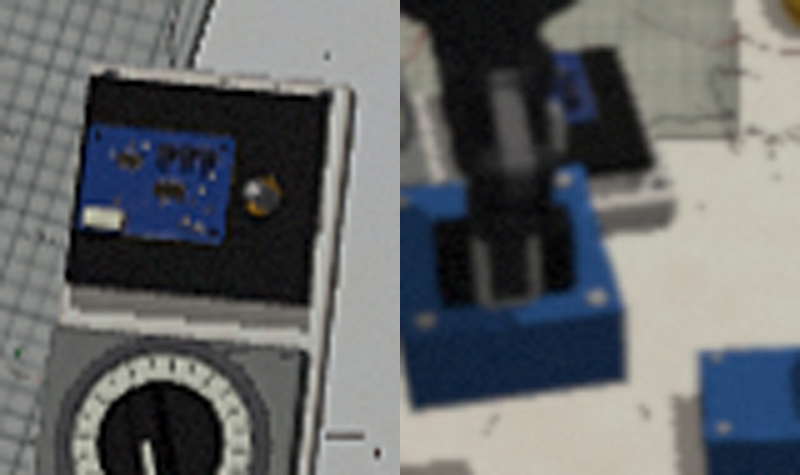

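Call:
apply_moves(steps=[[0,0.0108,-0.0477,0,0,0,0],[0,0.0108,-0.0477,0,0,0,0],[0,0.0108,-0.0477,0,0,0,0],[0,0.0108,-0.0477,0,0,0,0],[0,0.0106,-0.0477,0,0,0,0],[0,0,0,0.018,0,0,0],[0,0,0,0.018,0,0,0],[0,0,0,0,0,0,0],[0,0,0,0,0,0,0],[0,0,0,0,0,0,0]])

```text
clock: 11.7
tool_pos: [0.5371, -0.1508, 0.1314]
ee_rot: [3.141, -0.002, -0.068]
force: [0.1, -0.2, -1.1]
width: 0.0149
grip_force: 59.2
```

Run:
```python
from h import *
print(get_obs()['force'],get_obs()['ee_rot'])
plan(1,.536,-.1503,.116,-.067)
```

```text
[ 0.14579753 -0.16419997 -1.08412506] [ 3.14130690e+00 -1.52486511e-03 -6.81012533e-02]
at [ 0.5371 -0.1508  0.1314] -0.0681
[np.float64(-0.0011), np.float64(-0.0005), np.float64(0.0154), 0, 0, np.float64(-0.0011)]
```

Call:
apply_moves(steps=[[0,-0.0008,-0.0005,0.005,0,0,0],[0,0,0,0.005,0,0,0],[0,0,0,0.004,0,0,0],[0,0,0,0.003,0,0,0],[0,0,0,0.003,0,0,0],[0,0,0,0.003,0,0,0],[0,0,0,0,0,0,0],[0,0,0,0,0,0,0],[0,0,0,0,0,0,0],[0,0,0,0,0,0,0]])

```text
clock: 12.95
tool_pos: [0.5358, -0.1499, 0.1076]
ee_rot: [3.142, -0.0, -0.068]
force: [-0.2, 0.8, -2.1]
width: 0.0148
grip_force: 59.2
```

Call:
apply_moves(steps=[[0,0,0,0.003,0,0,0],[0,0,0,0.003,0,0,0],[0,0,0,0.003,0,0,0],[0,0,0,0.003,0,0,0],[0,0,0,0.002,0,0,0],[0,0,0,0,0,0,0],[0,0,0,0,0,0,0],[0,0,0,0,0,0,0],[0,0,0,0,0,0,0],[0,0,0,0,0,0,0]])

```text
clock: 14.2
tool_pos: [0.5357, -0.1499, 0.0935]
ee_rot: [3.142, 0.0, -0.068]
force: [-2.2, -0.0, 3.3]
width: 0.0152
grip_force: 60.3
```

Call:
apply_moves(steps=[[0,0,0,0.002,0,0,0],[0,0,0,0.002,0,0,0],[0,0,0,0.002,0,0,0],[0,0,0,0.001,0,0,0],[0,0,0,0.001,0,0,0],[0,0,0,0,0,0,0],[0,0,0,0,0,0,0],[0,0,0,0,0,0,0],[0,0,0,0,0,0,0],[0,0,0,0,0,0,0]])

```text
clock: 15.45
tool_pos: [0.5363, -0.1503, 0.0885]
ee_rot: [3.141, -0.002, -0.068]
force: [-9.2, 0.1, 28.9]
width: 0.0151
grip_force: 64.0
```

Run:
```python
from h import *
print(get_obs()['force'],get_obs()['ft_torque'],get_obs()['tool_pos'])
c=capture('top'); save('t5',c); c2=capture('side'); save('s5',c2)
cv2.imwrite('pics/c7.png',np.hstack([cv2.resize(cv2.cvtColor(c['color'][205:330,195:275],4),None,fx=4.8,fy=4.8,interpolation=2),cv2.resize(cv2.cvtColor(c2['color'][160:260,200:285],4),None,fx=4.8,fy=6,interpolation=2)]))
```

```text
[-9.24552783  0.12171747 28.88216949] [0.67620743 2.38138399 0.15211681] [ 0.53630295 -0.15033885  0.08852587]
```

View pics/c7.png

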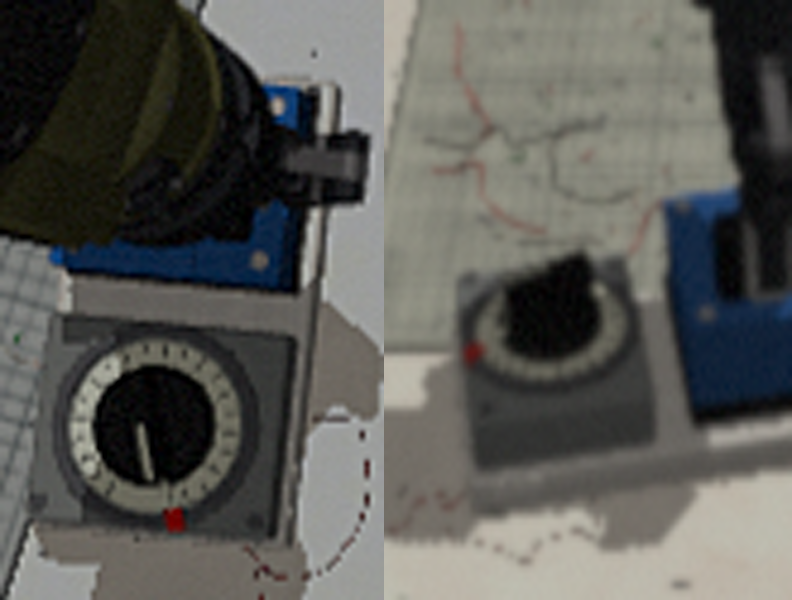

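The pointer is still on the mark, with the line at (138–152, 425–480) and the mark at (175,519). The cover sits over the nest. I'll check its height by depth.

Run:
```python
from h import *
for n in('t5','s5'):
    c=load(n); o=c['color'].astype(int); m=((o[...,2]>o[...,0]*1.8)&(o[...,2]>60))
    b=(195,215,262,270) if n=='t5' else (250,185,310,245)
    P=np.array([px(c,u,v) for v in range(b[1],b[3]) for u in range(b[0],b[2]) if m[v,u]])
    P=P[(P[:,2]>.05)&(P[:,2]<.09)]; k=P[abs(P[:,2]-np.median(P[:,2]))<.004]
    A=np.c_[k[:,:2]-[.536,-.125],np.ones(len(k))]; print(n,len(P),np.median(P[:,2]),np.linalg.lstsq(A,k[:,2],rcond=None)[0],k[:,:2].min(0),k[:,:2].max(0))
c=load('top0'); print('ref',np.median([px(c,u,v)[2] for u in range(335,352) for v in range(268,295)]))
```

```text
t5 328 0.06512519961373142 [-0.00058079  0.00872961  0.06514969] [ 0.49680094 -0.17083062] [ 0.57446835 -0.07581887]
s5 323 0.06599426256298646 [-0.00612093  0.00493469  0.06600891] [ 0.49856382 -0.1755748 ] [ 0.57864454 -0.07939995]
ref 0.03312997058983802
```

Call:
apply_moves(steps=[[0,-0.0005,0,0,0,0,0],[0,-0.0005,0,0,0,0,0],[0,0,0,0,0,0,0],[0,0,0,0.0005,0,0,0],[0,0,0,0.0005,0,0,0],[0,0,0,0,0,0,0],[0,0,0,0,0,0,0],[0,0,0,0,0,0,0],[0,0,0,0,0,0,0],[0,0,0,0,0,0,0]])

```text
clock: 16.8
tool_pos: [0.5362, -0.1504, 0.0884]
ee_rot: [3.141, -0.004, -0.068]
force: [-9.9, 1.4, 33.6]
width: 0.015
grip_force: 64.8
```

Call:
apply_moves(steps=[[0,-0.0005,0,0,0,0,0],[0,-0.0005,0,0,0,0,0],[0,-0.0005,0,0,0,0,0],[0,-0.0005,0,0,0,0,0],[0,0,0,0,0,0,0],[0,0,0,0,0,0,0],[0,0,0,0,0,0,0],[0,0,0,0,0,0,0],[0,0,0,0,0,0,0],[0,0,0,0,0,0,0]])

```text
clock: 18.05
tool_pos: [0.5358, -0.1503, 0.0885]
ee_rot: [3.141, -0.007, -0.068]
force: [-5.1, 1.2, 28.8]
width: 0.0146
grip_force: 64.0
```

Run:
```python
from h import *
o=get_obs(); print(o['force'],o['ft_torque'],o['tool_pos'],o['ee_rot'])
Z=[]
for i in range(4):
    c=capture('top'); o=c['color'].astype(int); m=((o[...,2]>o[...,0]*1.8)&(o[...,2]>60))
    P=np.array([px(c,u,v) for v in range(215,270) for u in range(195,262) if m[v,u]]); P=P[(P[:,2]>.058)&(P[:,2]<.075)]; Z.append((len(P),np.median(P[:,2])))
    b=[np.median([px(c,u,v)[2] for u in range(335,350) for v in range(214,232)]), np.median([px(c,u,v)[2] for u in range(300,320) for v in range(230,260)]),np.median([px(c,u,v)[2] for u in (204,206,208,210,212) for v in (277,279,281)])]
    print(Z[-1],b)
```

```text
[-5.07612999  1.16414367 28.75407001] [0.7096314  1.33395191 0.06200463] [ 0.53575243 -0.15034761  0.08849094] [ 3.1409194  -0.00694666 -0.06780362]
(303, np.float64(0.06489483987717393)) [np.float64(0.024236491577259545), np.float64(-0.0006921836745382159), np.float64(0.044410325691543795)]
(303, np.float64(0.0649245320864168)) [np.float64(0.023943114747508487), np.float64(-0.0007640689353164976), np.float64(0.042453074280839664)]
(308, np.float64(0.06485397994674391)) [np.float64(0.0243133842410706), np.float64(-0.0006740923018260236), np.float64(0.04192152244878211)]
(306, np.float64(0.06473959008856556)) [np.float64(0.024155979222530433), np.float64(-0.000548254770435741), np.float64(0.042373381360615525)]
```

Call:
apply_moves(steps=[[0,-0.0005,0,0.0005,0,0,0],[0,-0.0005,0,0.0005,0,0,0],[0,0,0,0.0005,0,0,0],[0,0,0,0.0005,0,0,0],[0,0,0,0,0,0,0],[0,0,0,0,0,0,0],[0,0,0,0,0,0,0],[0,0,0,0,0,0,0],[0,0,0,0,0,0,0],[0,0,0,0,0,0,0]])

```text
clock: 19.5
tool_pos: [0.5358, -0.1505, 0.0882]
ee_rot: [3.141, -0.009, -0.068]
force: [-8.4, 2.7, 41.8]
width: 0.0148
grip_force: 66.0
```

The last millimetres of command raised the force by 13 N for only 0.3 mm of travel, so the deck is on its hard stop. I'll back off slightly and settle.

Call:
apply_moves(steps=[[0,0,0,-0.0005,0,0,0],[0,0,0,-0.0005,0,0,0],[0,-0.0003,0,-0.0005,0,0,0],[0,0,0,0,0,0,0],[0,0,0,0,0,0,0],[0,0,0,0,0,0,0],[0,0,0,0,0,0,0],[0,0,0,0,0,0,0],[0,0,0,0,0,0,0],[0,0,0,0,0,0,0]])

```text
clock: 20.75
tool_pos: [0.5356, -0.1503, 0.0885]
ee_rot: [3.141, -0.009, -0.068]
force: [-3.4, 1.2, 30.3]
width: 0.0149
grip_force: 63.9
```

```bash
python3 -c "
from h import *
print(close_job())"
```

```text
the job is handed in; nothing more can be done
None
```

I handed the job in at about 21 s: the dial pointer is on the red mark, and the cover is on the pin, still gripped at about 64 N and pressed down at about 30 N. I estimate the deck is about 6 mm down (5 mm needed), judged from force and depth; the result wasn't reported back. The pointer started about 2.2 rad from the mark, not the stated 0.6 to 1.5.

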